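# Free the stuck spacer and gauge the fixture's bore

### The job

Clear every white detector housing that stands around the aluminium fixture into the black tray; then, holding the brass block, knock the spacer stuck in the fixture's window out sideways (do not use the fingers on it while it is stuck), lift it out and drop it in the grey bin. Then check the bore with the plug gauge: push the long thin go end fully home until its handle meets the fixture, draw it out, and press the short thick no-go end squarely against a bore mouth, gently, for about a second to confirm that it is refused. Finish with the gauge lying on its cork pad and the block lying on the bench away from the fixture, and leave everything else on the bench alone.

Things in the scene. Friction and masses are not known exactly. Their poses are not given: they have to be found in the camera images.
- fixture: aluminium gauging fixture bolted to the bench; origin on the bench under the bore's middle, z up, x along its window, y along its bore. Base 60 wide (y), 42 high, from x = -30 to +115 mm; on it two upright ears, each 56 wide (x = -28 to 28), 14 thick, outer faces at y = +-30 mm, joined by a roof, top at z = 92 mm
- window (a point): middle of the floor of the fixture's window, the tunnel between ears and under the roof: 32 mm wide (y = -16 to 16), floor at z = 42, roof underside at z = 84 mm, open at both x ends. A spring shoe under the roof presses on the spacer with 5 N (sliding it takes 8 to 15 N); with the window empty its face hangs at z = 80.5 mm
- ledge (a point): a point on the fixture's open ledge (the base's level top, 42 mm above the bench, beyond the window at the fixture's +x, from x = 28 to 115 mm), 65 mm from the window's middle; a spacer pushed along +x comes out onto it
- bore (a point): middle of the fixture's bore, 29 mm in diameter, which runs along the fixture's y through both ears, its axis 62 mm above the bench; this point lies midway between the ears, and the two bore mouths 30 mm from it at +y and -y; axes as the fixture's
- housing0: white plastic detector housing, a box 100 (its x) x 56 (its y) x 64 (z) mm, 0.18 kg, standing on the bench beside the fixture in the way of a bore mouth or of the window; origin: centre of its underside. One to three of the three are present
- housing1: white plastic detector housing, a box 100 (its x) x 56 (its y) x 64 (z) mm, 0.18 kg, standing on the bench beside the fixture in the way of a bore mouth or of the window; origin: centre of its underside. One to three of the three are present
- housing2: white plastic detector housing, a box 100 (its x) x 56 (its y) x 64 (z) mm, 0.18 kg, standing on the bench beside the fixture in the way of a bore mouth or of the window; origin: centre of its underside. One to three of the three are present
- spacer: plain steel spacer block 56 (x) x 30 (y) x 40 mm (z), 0.2 kg, stuck in the fixture's window, about flush with both of its ends, closing the bore; it cannot be lifted until it is out from under the roof. Origin: centre of its underside
- block: plain brass-coloured knocking block, a loose bar 170 (x) x 24 (y) x 30 mm (z), 0.3 kg, lying on the bench; origin: centre of its underside
- gauge: double-ended plug gauge, 0.45 kg, 166 mm long, lying on the cork pad. Origin: on its axis at the middle of the handle; its x points to the go end. Handle 70 mm long, 40 x 40 mm square (x = -35 to 35); go end 26 mm in diameter, 66 mm long with a 6 mm lead taper to 18 mm; no-go end 34 mm in diameter, 30 mm long. Lying on its handle the axis is 20 mm above what it lies on
- go_tip (a point): end face of the gauge's go end, on the axis, 101 mm from the gauge's origin along its +x
- nogo_tip (a point): end face of the gauge's no-go end, on the axis, 65 mm from the gauge's origin along its -x
- tray: fixed black open tray, outside 250 (x) x 220 (y) x 35 mm high, walls and floor 5 mm; origin: centre of its underside
- bin: fixed grey open bin, outside 130 (x) x 110 (y) x 40 mm high, walls and floor 4 mm; origin: centre of its underside
- pad: fixed cork pad 200 (x) x 80 (y) x 3 mm on which the gauge lies along the pad's x; origin: centre of its underside
- solder_reel: bystander, loose, to be left where it is; origin: centre of its underside; black reel 64 mm across, 46 mm high
- screwdriver: bystander, loose, to be left where it is; origin: on its length; screwdriver lying on the bench
- brush: bystander, loose, to be left where it is; origin: on its length; brush lying on the bench
- wrench: bystander, loose, to be left where it is; origin: on its length; wrench lying on the bench
- flux_bottle: bystander, loose, to be left where it is; origin: centre of its underside; bottle 48 mm across, 95 mm high
- screw_cup: bystander, loose, to be left where it is; origin: centre of its underside; grey bowl 68 mm across, 45 mm high
- mug: bystander, loose, to be left where it is; origin: centre of its underside; white mug 76 mm across, 85 mm high

How it is judged:
On the way, in this order (a step that is already met when the one before it is completed fails the run):
1. every housing that is present lies in the tray (x of housing0 in the frame of tray between -0.12 and 0.12 m and y of housing0 in the frame of tray between -0.105 and 0.105 m and z of each of housing0, housing1, housing2 in the frame of tray below 0.075 m and x of housing1 in the frame of tray between -0.12 and 0.12 m and y of housing1 in the frame of tray between -0.105 and 0.105 m and x of housing2 in the frame of tray between -0.12 and 0.12 m and y of housing2 in the frame of tray between -0.105 and 0.105 m), for 0.2 s.
2. the block has knocked the spacer at least 20 mm along the window ((x of spacer in the frame of fixture above 0.02 m or x of spacer in the frame of fixture below -0.02 m) and contact force between block and spacer above 0.5 N and height (world z) of spacer above 0.03 m), for 0.04 s.
3. the spacer is in the grey bin (x of spacer in the frame of bin between -0.06 and 0.06 m and y of spacer in the frame of bin between -0.05 and 0.05 m and z of spacer in the frame of bin below 0.05 m), for 0.2 s.
4. the gauge's go end is fully home in the bore: handle within 4 mm of the fixture's face, on the bore's axis (angle between the x axis of gauge and the y axis of fixture, either way round below 0.1 rad and x of go_tip in the frame of fixture between -0.005 and 0.005 m and z of go_tip in the frame of fixture between 0.057 and 0.067 m and y of gauge in the frame of fixture between -0.069 and 0.069 m and distance between go_tip and bore below 0.042 m), for 0.2 s.
5. the gauge's no-go end is pressed squarely against a bore mouth (within 6 mm of its centre, over 1 N) and does not enter (angle between the x axis of gauge and the y axis of fixture, either way round below 0.12 rad and x of nogo_tip in the frame of fixture between -0.006 and 0.006 m and z of nogo_tip in the frame of fixture between 0.056 and 0.068 m and ((y of nogo_tip in the frame of fixture between 0.026 and 0.034 m and y of gauge in the frame of fixture above 0.08 m) or (y of nogo_tip in the frame of fixture between -0.034 and -0.026 m and y of gauge in the frame of fixture below -0.08 m)) and contact force between gauge and fixture above 1 N), for 0.3 s.
At the end, for the whole second after the job is handed in: Every present housing is within the tray, the spacer is in the bin, the gauge lies level on its pad (handle middle within 45 mm of the pad's middle), the block lies on the bench with its middle over 140 mm from the fixture's origin, and all are at rest (all of step 1 and all of step 3 and height (world z) of block below 0.045 m and horizontal distance between block and fixture above 0.14 m and horizontal distance between gauge and pad below 0.045 m and height (world z) of gauge below 0.035 m and angle between gauge's own x axis and vertical between 1.4 and 1.74 rad and linear speed of each of housing0, housing1, housing2, spacer, block, gauge below 0.03 m/s); the robot touches nothing.
It fails at once if a bystander is moved more than 5 cm (distance of any of solder_reel, screwdriver, flux_bottle, brush, screw_cup, wrench, mug from where it was at the start of the episode above 0.05 m).
It fails at once if the fingers touch the spacer while it is still stuck in the fixture's window (moved less than 25 mm along it) (x of spacer in the frame of fixture between -0.025 and 0.025 m and y of spacer in the frame of fixture between -0.012 and 0.012 m and height (world z) of spacer between 0.03 and 0.05 m and contact force between the fingers and spacer above 0.5 N).
It fails at once if the gauge is forced (over 60 N) against the fixture (contact force between gauge and fixture above 60 N).
Of housing0, housing1, housing2 only 1 to 3 are there at a start; the rules pass over those that are not, and their reading is None.
At some moment in a run one of housing0, housing1, housing2, block, gauge may be knocked a few centimetres aside while the robot is not near it.
It also fails if it takes over 210 s, if anything falls off the work surface, if the arm or the gripper's body presses on something with over 40 N, if the wrist force passes 120 N, or if a joint passes its speed limit or range.

### The arm

A 6-joint arm with a two-finger parallel gripper is mounted at the origin on the work surface. World frame = base frame: x ahead of the robot, y to its left, z up, the work surface at z = 0. Lengths are in m, angles in rad, forces in N, time in s.
With the tool pointing down it reaches from about 0.35 to 0.725 m from the base axis. Payload 6 kg.
Tool frame: the origin (TCP) lies between the finger pads; the fingertips stand 14 mm ahead of it and the grasp point (between the pads) lies 5 mm behind it; z points along the fingers, y is the line along which they close (so a half turn about z gives the same grasp; the last joint's range is limited). The gripper opens to 85 mm and grips with 20 to 120 N. Pads are 22 mm wide; open, the fingers measure 114 mm over their backs; the gripper's body (76 mm by 85 mm) begins 54 mm behind the grasp point. The pads swing forward as they close: fully open they stand 13 mm farther back than shut.
Start: joints at [-0.938, 0.04, 0.085, 0, -1.615, -0.334], TCP at [0.177, -0.573, 0.245] pointing down, gripper open.
Joint ranges: [-2.56, 2.56], [-1.29, 2.01], [-1.08, 1.49], [-3.29, 1.98], [-2.81, -0.18], [-2.99, 2.99]. Speed limits (rad/s): [2.57, 2.57, 3.01, 3.14, 3.14, 3.14].

### API

Orientations are given as a unit quaternion [x, y, z, w].
In Python, from plant import arm gives the robot as it stands.
- The arm moves only by the tool send_rows, never from a script. Its argument "commands" is a list of rows, each a list of 3 entries, a list of its own where there are three numbers: the turn, a rotation vector about the world's x, y, z in rad, then the shift along the world's x, y, z in m, then the opening, from -1 (shut) to 1 (fully open). A call has 1 to 5 rows; each row is the pose to reach, as a shift and turn from the pose commanded when the call began; what a row does not reach only later rows make up. A row lasts 1/8 s, in which the tool goes at most 62.5 mm and 10.7 degrees, less where a joint would pass 70% of its speed; a pose out of reach is approached as far as the arm can. A call with a gripper value outside its range is refused whole. The fingers move at their own pace and stop on an object; "force" is the grip in N (left out, the last holds). Time passes only in rows, so rows that repeat a pose let the fingers close. It gives the time, the measured TCP pose, the force, the opening and the grip force at its end, in the units of the state.
- arm.state(): the state, without advancing time (a new reading comes with each control period).
- arm.get_image(name): name is "side" or "top"; returns a dict with "image" (384x512x3 uint8, red, green, blue), "fx", "fy", "cx", "cy" (pixels), "xyz" and "attitude" of the camera in the world. Camera axes: x right, y down, z forward; pixel columns grow to the right and rows downward; lengths in m; the calibration is good to about 2 mm. A picture is of the moment at which its call begins. There is no depth.
- arm.finish_job(): hands the job in; it is judged then, once.
The state is a dict: "t": time; "joints": joint angles; "dq": joint speeds; "tau": joint torques, N m; "position": TCP position; "ee_rot": TCP orientation; "contact_force": force on the tool from outside, world axes, zero at the start; "ft_torque": the same for the moment, N m; "opening": finger opening in m; "grip_force": force on a finger pad.
Only numpy, scipy, OpenCV 4.12 (cv2) and the standard library are available. Lean on these libraries where they do the work, as an engineer would, in place of code of your own. Each camera call takes 0.05 s, during which the arm holds its last target. There are 200 camera calls.

## Working session

There is one attempt and no reset: what is moved stays moved. The work goes in short steps, Python scripts to look and compute and a tool call to move; the robot and the scene stay as the last step left them, time stands still between calls to the robot, and variables do not carry over. Pictures are saved under pics/ and viewed, at most 14 in all, crops included, and the job is handed in when it is done.

Besides the shell and the picture viewer there is one more tool, called after "Emit:" as a command line: name --argument value ..., lists and objects as JSON in quotes. send_rows: Moves the arm, as the interface text tells. Its arguments: {"type":"object","properties":{"commands":{"type":"array"},"force":{"type":"number"}},"required":["commands"]}

```bash
ls; mkdir -p pics; python3 - <<'E'
from plant import arm
import cv2
s=arm.state(); print(s)
for n in("top","side"):
    d=arm.get_image(n); cv2.imwrite(f"pics/{n}0.png",d["image"][:,:,::-1])
    print({k:v for k,v in d.items() if k!="image"})
E
```

```text
pics
{'t': 0.0, 'joints': array([-9.38289932e-01,  4.08254042e-02,  8.38006822e-02, -4.63741308e-04,
       -1.61551354e+00, -3.33699019e-01]), 'dq': array([ 0.00148042,  0.00030546,  0.00138167,  0.00264832, -0.00072934,
        0.00137741]), 'tau': array([-5.91565040e-04, -3.68190730e+01,  3.47409868e+01,  6.93242401e+00,
       -5.43961331e-03, -2.38071613e-05]), 'position': array([ 0.17661515, -0.57309322,  0.24426556]), 'ee_rot': array([-1.48858479e-01,  9.88858099e-01,  8.78897938e-04, -1.99451452e-04]), 'contact_force': array([-0.37459515, -0.9874161 ,  0.32369791]), 'ft_torque': array([-0.0562332 , -0.00584834, -0.01386758]), 'grip_force': 0.0, 'opening': 0.08521717039550465}
{'fx': 469.6323239797, 'fy': 469.6323239797, 'cx': 252.09459389097157, 'cy': 191.09201585579842, 'xyz': array([ 0.48334705, -0.05197456,  1.31124946]), 'attitude': array([-0.70277713,  0.71012097, -0.02834203,  0.03208181])}
{'fx': 355.7782098318482, 'fy': 355.7782098318482, 'cx': 254.75282450981715, 'cy': 188.4993143656985, 'xyz': array([ 0.41279157, -0.76620657,  0.5935342 ]), 'attitude': array([ 0.88048279, -0.12360746,  0.0546268 , -0.45440858])}
```

View pics/top0.png

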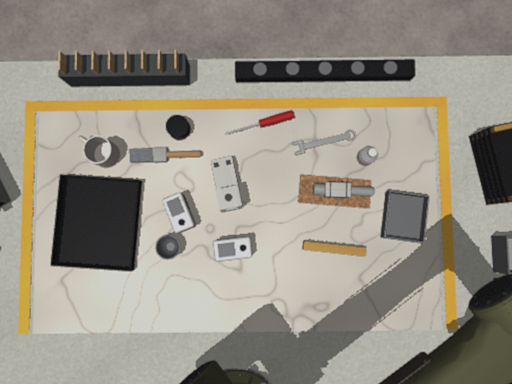

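View pics/side0.png

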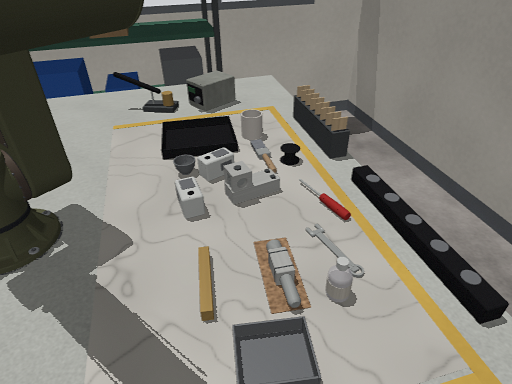

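The top view shows the tray at (97,222), the fixture at (228,183), and two housings at (178,212) and (234,248). The block is at (334,248), the gauge on its pad at (338,190), and the bin at (405,215). I'll enlarge the important region.

```bash
cat > h.py <<'E'
import numpy as np, cv2
from scipy.spatial.transform import Rotation as R
from plant import arm
def grab(n): return arm.get_image(n)
def p2w(d,uv,z):
    uv=np.atleast_2d(np.array(uv,float)); r=np.c_[(uv[:,0]-d["cx"])/d["fx"],(uv[:,1]-d["cy"])/d["fy"],np.ones(len(uv))]
    r=R.from_quat(d["attitude"]).apply(r); return d["xyz"]+r*((z-d["xyz"][2])/r[:,2])[:,None]
def w2p(d,P):
    c=R.from_quat(d["attitude"]).inv().apply(np.atleast_2d(P)-d["xyz"]); return np.c_[d["fx"]*c[:,0]/c[:,2]+d["cx"],d["fy"]*c[:,1]/c[:,2]+d["cy"]]
def rect(P):
    """centre, long-axis angle (deg, -90..90), sizes of world xy points, mm"""
    c,s,a=cv2.minAreaRect((np.array(P)[:,:2]*1000).astype(np.float32))
    if s[0]<s[1]: a+=90; s=s[::-1]
    return np.round(c,1),round((a+90)%180-90,1),np.round(s,1)
def blobs(d,m,z,amin=60):
    for c in cv2.findContours(m.astype(np.uint8),cv2.RETR_EXTERNAL,cv2.CHAIN_APPROX_NONE)[0]:
        if cv2.contourArea(c)>amin:
            c=c[:,0]; yield c.mean(0).round(), rect(p2w(d,c,z))
E
python3 - <<'E'
from h import *
d=grab("top"); im=d["image"]
cv2.imwrite("pics/crop.png",cv2.resize(im[140:270,155:260][:,:,::-1],None,fx=4.5,fy=4.5,interpolation=cv2.INTER_CUBIC))
cv2.imwrite("pics/crop2.png",cv2.resize(im[140:270,295:435][:,:,::-1],None,fx=4.5,fy=4.5,interpolation=cv2.INTER_CUBIC))
hsv=cv2.cvtColor(im,cv2.COLOR_RGB2HSV)
for p in [(248,240),(228,170),(235,190),(234,248),(178,212),(250,215),(200,230),(334,248),(310,200),(338,190),(405,225),(97,222),(398,195)]: print(p,im[p[1],p[0]],hsv[p[1],p[0]])
E
```

```text
(248, 240) [203 204 202] [ 45   3 204]
(228, 170) [186 184 178] [ 23  11 186]
(235, 190) [191 189 182] [ 23  12 191]
(234, 248) [151 151 153] [120   3 153]
(178, 212) [120 120 122] [120   4 122]
(250, 215) [200 193 182] [ 18  23 200]
(200, 230) [205 198 186] [ 19  24 205]
(334, 248) [178 139  77] [ 18 145 178]
(310, 200) [146 110  80] [ 14 115 146]
(338, 190) [179 177 171] [ 23  11 179]
(405, 225) [106 108 110] [105   9 110]
(97, 222) [41 41 41] [ 0  0 41]
(398, 195) [107 107 110] [120   7 110]
```

View pics/crop.png

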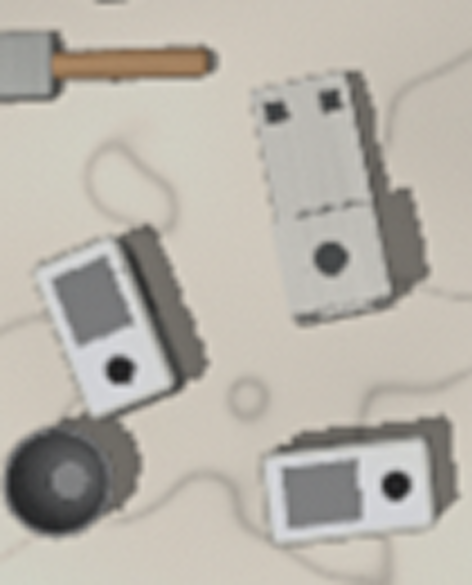

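View pics/crop2.png

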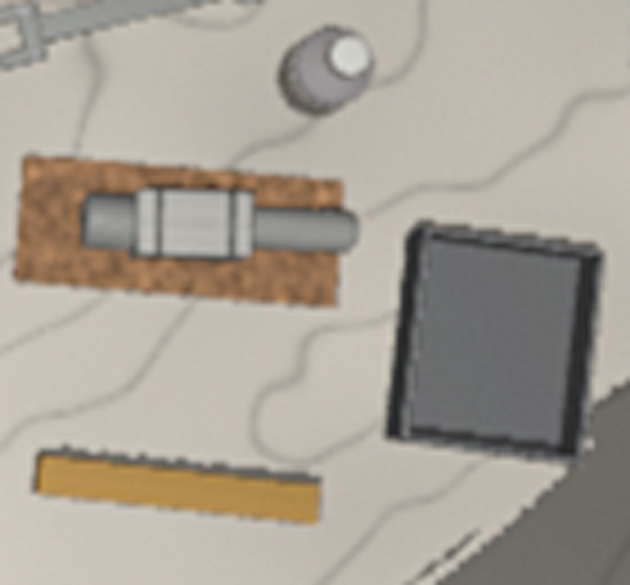

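The first crop shows housing A at crop (110,325) beside the +y bore mouth and housing B at (350,490) in front of the window's near end. The fixture's roof screw is at (330,258), and its ledge bolts are at (275,110) and (330,100). The second crop shows the gauge lying on its pad with the go end to the right, the bin at (495,340) and the block at (178,488).

```bash
python3 - <<'E'
from h import *
d=grab("top"); im=d["image"]; hsv=cv2.cvtColor(im,cv2.COLOR_RGB2HSV); H,S,V=cv2.split(hsv)
def roi(m,x0,y0,x1,y1):
    o=np.zeros_like(m); o[y0:y1,x0:x1]=m[y0:y1,x0:x1]; return o
print("housing"); 
for b in blobs(d,(S<9)&roi(V>185,155,180,260,265),.064,200): print(b)
print("fix")
for b in blobs(d,(S<17)&roi(V>120,207,150,246,216),.07,200): print(b)
m=roi((S<17)&(V>120),207,150,246,216); c=max(cv2.findContours(m.astype(np.uint8),0,1)[0],key=cv2.contourArea)
print(cv2.boxPoints(cv2.minAreaRect(c)))
print("dark in fixture")
for b in blobs(d,roi(V<105,209,157,240,205),.092,6): print(b)
print("block",*blobs(d,roi((S>110)&(V>100),295,236,372,262),.03))
print("pad",*blobs(d,roi((S>70),290,168,376,212),.003))
print("gauge",*blobs(d,roi((S<40),305,175,376,202),.023))
print("bin",*blobs(d,roi((V<125),376,185,432,246),.03))
print("tray",*blobs(d,roi((V<90),45,165,150,280),.035))
cv2.imwrite("pics/c3.png",cv2.resize(im[150:210,205:250][:,:,::-1],None,fx=10,fy=10,interpolation=cv2.INTER_CUBIC))
E
```

```text
housing
(array([232., 249.]), (array([438.3,   9.1]), -83.8, array([93.6, 49.6])))
(array([177., 212.]), (array([535.9, 153.9]), 22.2, array([93.5, 49.5])))
fix
(array([226., 183.]), (array([610.7,  24.7]), 11.5, array([142.1,  62.3])))
[[208.44289 160.08786]
 [231.4095  155.21616]
 [242.43849 207.21002]
 [219.47188 212.08173]]
dark in fixture
(array([228., 197.]), (array([573.1,  16.8]), 44.5, array([14.8, 14.7])))
(array([238., 180.]), (array([616. ,  -9.5]), -0.4, array([23.6,  5.2])))
(array([216., 164.]), (array([658.8,  47.8]), 89.4, array([10.5,  7.9])))
(array([228., 162.]), (array([665.4,  16.4]), 17.9, array([9.2, 8.3])))
block (array([334., 248.]), (array([ 435.9, -265.6]), 83.3, array([168.7,  21.9])))
pad (array([335., 190.]), (array([ 593.6, -275.4]), 84.6, array([198.3,  78.3])))
gauge (array([347., 184.]), (array([ 601.4, -298.7]), 88.1, array([170.4,  72.1])))
bin (array([408., 219.]), (array([ 517.5, -469. ]), -8.3, array([140.3, 139.2])))
tray (array([ 96., 222.]), (array([513.9, 377.5]), -4.5, array([249.4, 228.2])))
```

View pics/c3.png

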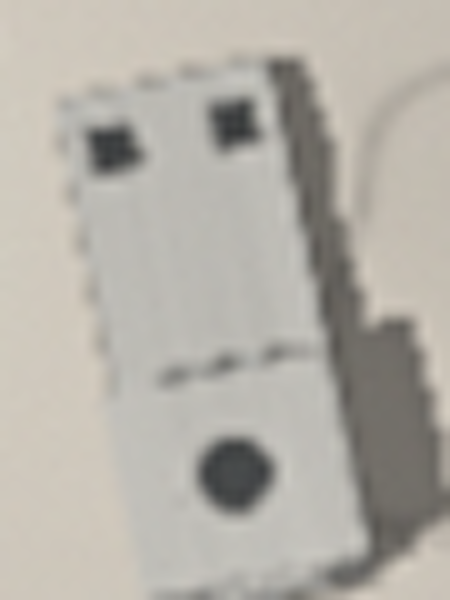

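Fixture yaw is about 11.6°, with its origin near (573,17) mm. I'm going to housing A first.

Emit:
send_rows --commands '[[[0,0,0.03],[0.12,0.243,0],1],[[0,0,0.03],[0.12,0.243,0],1],[[0,0,0.03],[0.12,0.243,0],1],[[0,0,0.03],[0.12,0.243,0],1],[[0,0,0.03],[0.12,0.243,0],1]]'

```text
t: 0.82
position: [0.2977, -0.328, 0.2456]
ee_rot: [-0.165, 0.986, -0.0, 0.001]
contact_force: [-0.1, -0.1, 0.3]
opening: 0.0853
grip_force: 0.0
```

Emit:
send_rows --commands '[[[0,0,0.03],[0.12,0.243,0],1],[[0,0,0.03],[0.12,0.243,0],1],[[0,0,0.03],[0.12,0.243,0],1],[[0,0,0.03],[0.12,0.243,0],1],[[0,0,0.03],[0.12,0.243,0],1]]'

```text
t: 1.45
position: [0.4173, -0.0845, 0.2449]
ee_rot: [-0.18, 0.984, 0.0, -0.0]
contact_force: [-0.2, -0.9, 0.3]
opening: 0.0851
grip_force: 0.0
```

Emit:
send_rows --commands '[[[0,0,0.03],[0.119,0.241,-0.05],1],[[0,0,0.03],[0.119,0.241,-0.05],1],[[0,0,0.03],[0.119,0.241,-0.1],1],[[0,0,0.03],[0.119,0.241,-0.1],1],[[0,0,0.03],[0.119,0.241,-0.1],1]]'

```text
t: 2.08
position: [0.5355, 0.1556, 0.1429]
ee_rot: [-0.194, 0.981, -0.0, -0.001]
contact_force: [0.5, -0.2, 0.2]
opening: 0.0855
grip_force: 0.0
```

```bash
cat >> h.py <<'E'
def st():
    s=arm.state(); M=R.from_quat(s["ee_rot"]).as_matrix()
    print("t %.2f pos"%s["t"],np.round(s["position"]*1000,1),"phi %.1f"%(np.degrees(np.arctan2(M[1,1],M[0,1]))),"tilt %.1f %.1f"%tuple(np.degrees(M[:2,2])),"F",s["contact_force"].round(1),"op %.1f grip %.0f"%(s["opening"]*1000,s["grip_force"]),"j",s["joints"].round(2))
E
python3 - <<'E'
from h import *
st(); d=grab("side"); cv2.imwrite("pics/s1.png",cv2.resize(d["image"][:,:,::-1][100:260,130:320],None,fx=3,fy=3))
t=grab("top")
b=p2w(t,[(210.7+5.2,164.2),(228.2,161.9)],.042); print("bolts z42",b[:,:2].round(4))
c3=lambda x,y:(x/10-.45+205,y/10-.45+150)
for z,pts in ((.042,[(270,65),(325,340),(60,105)]),(.092,[(235,475),(160,380),(310,350),(370,550)])): print(z,p2w(t,[c3(*q) for q in pts],z)[:,:2].round(4).tolist())
E
```

```text
t 2.08 pos [535.5 155.6 142.9] phi 112.3 tilt -0.1 -0.0 F [ 0.5 -0.2  0.2] op 85.5 grip 0 j [ 0.64 -0.06 -0.2  -0.   -1.43 -1.82]
bolts z42 [[0.6668 0.0521]
 [0.6728 0.0186]]
0.042 [[0.6888, 0.0093], [0.6131, -0.0051], [0.6784, 0.0667]]
0.092 [[0.573, 0.0167], [0.598, 0.0361], [0.6054, -0.0031], [0.553, -0.0183]]
```

View pics/s1.png

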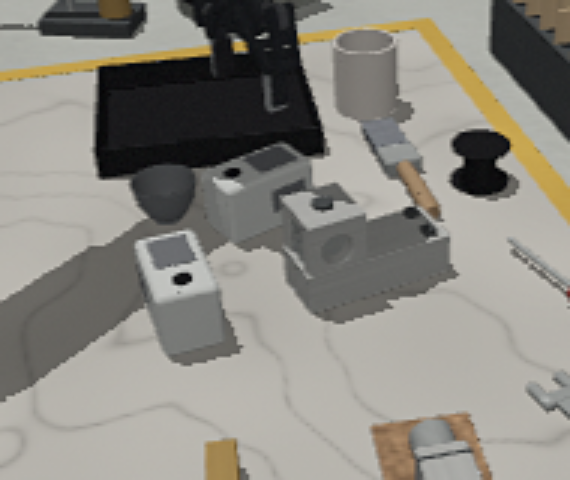

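The side view shows the gripper over housing A, the bore mouth clear on the -y side, and the spacer in the window. I'll grasp A now.

Emit:
send_rows --commands '[[[0,0,0],[0,-0.0015,-0.05],1],[[0,0,0],[0,-0.0015,-0.1],1],[[0,0,0],[0,-0.0015,-0.103],1],[[0,0,0],[0,-0.0015,-0.103],0.0],[[0,0,0],[0,-0.0015,-0.103],0.0]]' --force 50

```text
t: 2.8
position: [0.5374, 0.153, 0.0459]
ee_rot: [-0.193, 0.981, 0.001, 0.003]
contact_force: [0.2, 0.3, -0.1]
opening: 0.0553
grip_force: 54.2
```

Emit:
send_rows --commands '[[[0,0,0],[0,0,0],-0.2],[[0,0,0],[0,0,0],-0.2],[[0,0,0],[0,0,0.05],-0.2],[[0,0,0],[0,0,0.1],-0.2],[[0,0,0],[0,0,0.1],-0.2]]'

```text
t: 3.42
position: [0.5379, 0.153, 0.1486]
ee_rot: [-0.193, 0.981, 0.001, 0.005]
contact_force: [-0.2, 0.5, -2.1]
opening: 0.0553
grip_force: 54.6
```

Emit:
send_rows --commands '[[[0,0,0.18],[0.006,0.045,0.0],-0.2],[[0,0,0.36],[0.012,0.09,0.0],-0.2],[[0,0,0.54],[0.018,0.135,0],-0.2],[[0,0,0.72],[0.024,0.18,0],-0.2],[[0,0,0.9],[0.03,0.221,0],-0.2]]'

```text
t: 4.05
position: [0.5653, 0.3745, 0.1415]
ee_rot: [-0.603, 0.798, 0.0, -0.001]
contact_force: [0.7, 0.1, -1.6]
opening: 0.0552
grip_force: 54.4
```

Emit:
send_rows --commands '[[[0,0,0.18],[0,0,0],-0.2],[[0,0,0.2],[0,0,-0.04],-0.2],[[0,0,0.2],[0,0,-0.08],-0.2],[[0,0,0.2],[0,0,-0.095],-0.2],[[0,0,0.2],[0,0,-0.095],-0.2]]'

```text
t: 4.68
position: [0.5653, 0.3728, 0.0501]
ee_rot: [-0.678, 0.735, -0.0, -0.0]
contact_force: [-6.4, -3.6, 10.8]
opening: 0.0556
grip_force: 57.3
```

```bash
python3 - <<'E'
from h import *
st()
E
```

```text
t 4.67 pos [565.3 372.8  50.1] phi 175.4 tilt 0.0 -0.1 F [-6.4 -3.6 10.8] op 55.6 grip 57 j [ 0.88  0.3   0.02  0.   -1.29 -0.96]
```

Emit:
send_rows --commands '[[[0,0,0],[0,0,0],0.75],[[0,0,0],[0,0,0.0],0.75],[[0,0,0],[0,0,0.05],0.75],[[0,0,0],[0,0,0.11],1],[[0,0,0.1],[0,-0.06,0.11],1]]'

```text
t: 5.3
position: [0.5677, 0.316, 0.1637]
ee_rot: [0.715, -0.699, 0.001, -0.005]
contact_force: [0.5, -1.8, -0.0]
opening: 0.0852
grip_force: 0.0
```

```bash
python3 - <<'E'
from h import *
st(); d=grab("top"); im=d["image"]; hsv=cv2.cvtColor(im,cv2.COLOR_RGB2HSV); H,S,V=cv2.split(hsv)
m=(S<9)&(V>185); m[:175]=0; m[290:]=0; m[:,265:]=0;m[:,:50]=0; m[175:216,207:246]=0
for b in blobs(d,m,.064,200): print(b)
E
```

```text
t 5.30 pos [567.7 316.  163.7] phi -178.6 tilt 0.5 0.3 F [ 0.5 -1.8 -0. ] op 85.2 grip 0 j [ 0.82  0.17  0.07  0.   -1.47 -0.79]
(array([232., 249.]), (array([438.3,   9.1]), -83.8, array([94.2, 50.2])))
```

Emit:
send_rows --commands '[[[0,0,0.04],[-0.024,-0.057,0],1],[[0,0,0.08],[-0.048,-0.114,0],1],[[0,0,0.085],[-0.072,-0.171,0],1],[[0,0,0.085],[-0.096,-0.228,0],1],[[0,0,0.085],[-0.12,-0.285,0],1]]'

```text
t: 5.98
position: [0.4446, 0.0264, 0.1572]
ee_rot: [0.743, -0.67, 0.0, -0.0]
contact_force: [1.4, -1.6, 0.4]
opening: 0.0856
grip_force: 0.0
```

Emit:
send_rows --commands '[[[0,0,0],[-0.0095,-0.022,0],1],[[0,0,0],[-0.0095,-0.022,-0.06],1],[[0,0,0],[-0.0095,-0.022,-0.11],1],[[0,0,0],[-0.0095,-0.022,-0.122],1],[[0,0,0],[-0.0095,-0.022,-0.122],1]]'

```text
t: 6.6
position: [0.4366, 0.0062, 0.036]
ee_rot: [0.743, -0.67, 0.0, 0.0]
contact_force: [0.1, -0.1, 0.2]
opening: 0.0852
grip_force: 0.0
```

```bash
python3 - <<'E'
from h import *
st()
E
```

```text
t 6.60 pos [436.6   6.2  36. ] phi -174.1 tilt -0.0 -0.1 F [ 0.1 -0.1  0.2] op 85.2 grip 0 j [ 0.48 -0.35 -0.65  0.   -1.28 -0.38]
```

Emit:
send_rows --commands '[[[0,0,0],[0.001,0.001,0],-0.2],[[0,0,0],[0.001,0.001,0],-0.2],[[0,0,0],[0.001,0.001,0],-0.2],[[0,0,0],[0.001,0.001,0.05],-0.2],[[0,0,0],[0.001,0.001,0.11],-0.2]]'

```text
t: 7.22
position: [0.4362, 0.0069, 0.1458]
ee_rot: [0.743, -0.67, -0.001, 0.001]
contact_force: [1.4, 0.7, -0.5]
opening: 0.0558
grip_force: 53.9
```

Emit:
send_rows --commands '[[[0,0,0],[0.0,0.05,0.01],-0.2],[[0,0,0],[0.0,0.11,0.01],-0.2],[[0,0,-0.1],[0.0,0.17,0.01],-0.2],[[0,0,-0.18],[0.01,0.23,0.01],-0.2],[[0,0,-0.18],[0.02,0.29,0.01],-0.2]]'

```text
t: 7.85
position: [0.4569, 0.2994, 0.1556]
ee_rot: [-0.679, 0.734, 0.0, 0.0]
contact_force: [1.5, -0.7, -1.4]
opening: 0.0556
grip_force: 54.2
```

```bash
python3 - <<'E'
from h import *
st()
E
```

```text
t 7.85 pos [456.9 299.4 155.6] phi 175.6 tilt 0.0 0.0 F [ 1.5 -0.7 -1.4] op 55.6 grip 54 j [ 0.95 -0.1  -0.21 -0.   -1.45 -1.02]
```

Emit:
send_rows --commands '[[[0,0,0],[-0.001,0.05,0],-0.2],[[0,0,0],[-0.001,0.082,0],-0.2],[[0,0,0],[-0.001,0.082,-0.06],-0.2],[[0,0,0],[-0.001,0.082,-0.112],-0.2],[[0,0,0],[-0.001,0.082,-0.112],-0.2]]'

```text
t: 8.48
position: [0.4554, 0.3786, 0.0411]
ee_rot: [-0.68, 0.734, -0.0, -0.002]
contact_force: [-0.1, -0.3, -1.7]
opening: 0.0559
grip_force: 55.7
```

Emit:
send_rows --commands '[[[0,0,0],[0,0,0],0.7],[[0,0,0],[0,0,0],0.7],[[0,0,0],[0,0,0.05],0.7],[[0,0,0],[0,0,0.11],1],[[0,0,0],[0.0,-0.06,0.12],1]]'

```text
t: 9.1
position: [0.4577, 0.3216, 0.1693]
ee_rot: [-0.68, 0.733, 0.0, 0.005]
contact_force: [0.6, -0.5, -0.4]
opening: 0.0854
grip_force: 0.0
```

```bash
python3 - <<'E'
from h import *
st(); d=grab("top"); im=d["image"]; hsv=cv2.cvtColor(im,cv2.COLOR_RGB2HSV); H,S,V=cv2.split(hsv)
m=(S<60)&(V>70); m[:170]=0; m[275:]=0; m[:,145:]=0;m[:,:50]=0
for b in blobs(d,m&(V>185),.069,100): print(b)
m=(S>110)&(V>100); m[:225]=0;m[275:]=0;m[:,:280]=0;m[:,400:]=0
for b in blobs(d,m,.03,100): print("block",b)
E
```

```text
t 9.10 pos [457.7 321.6 169.3] phi 175.8 tilt 0.4 0.4 F [ 0.6 -0.5 -0.4] op 85.4 grip 0 j [ 0.97 -0.07 -0.16  0.   -1.47 -1.05]
(array([ 95., 202.]), (array([566. , 371.5]), 85.3, array([92.7, 49.9])))
(array([ 53., 199.]), (array([574.4, 482. ]), 1.5, array([111.6,  18.7])))
(array([110., 172.]), (array([641., 338.]), 89.4, array([192.8,  18.8])))
block (array([334., 248.]), (array([ 435.9, -265.5]), 83.1, array([168.8,  22. ])))
```

Emit:
send_rows --commands '[[[0,0,-0.045],[-0.003,-0.06,0],1],[[0,0,-0.045],[-0.005,-0.12,0],1],[[0,0,-0.045],[-0.008,-0.18,0],1],[[0,0,-0.045],[-0.01,-0.24,0],1],[[0,0,-0.045],[-0.012,-0.3,0],1]]'

```text
t: 9.78
position: [0.4438, 0.0174, 0.1643]
ee_rot: [-0.663, 0.749, -0.0, 0.001]
contact_force: [1.4, 0.2, 0.3]
opening: 0.0849
grip_force: 0.0
```

Emit:
send_rows --commands '[[[0,0,0],[-0.003,-0.06,0],1],[[0,0,0],[-0.005,-0.12,0],1],[[0,0,0],[-0.008,-0.18,0],1],[[0,0,0],[-0.01,-0.24,0],1],[[0,0,0],[-0.01,-0.288,-0.03],1]]'

```text
t: 10.4
position: [0.4351, -0.2719, 0.1363]
ee_rot: [-0.662, 0.749, -0.003, 0.002]
contact_force: [0.7, 0.5, -0.6]
opening: 0.0854
grip_force: 0.0
```

```bash
python3 - <<'E'
from h import *
st(); d=grab("top"); im=d["image"]; hsv=cv2.cvtColor(im,cv2.COLOR_RGB2HSV); H,S,V=cv2.split(hsv)
m=(S<60)&(V>70); m[:170]=0; m[275:]=0; m[:,145:]=0;m[:,:50]=0
for b in blobs(d,m&(V>185),.069,100): print(b)
E
```

```text
t 10.40 pos [ 435.1 -271.9  136.3] phi 172.9 tilt 0.4 -0.1 F [ 0.7  0.5 -0.6] op 85.4 grip 0 j [-0.16 -0.19 -0.33  0.   -1.42  0.04]
(array([ 91., 243.]), (array([456.3, 379.6]), 85.4, array([94.6, 51.8])))
(array([ 95., 202.]), (array([565.8, 371.2]), 85.3, array([94.8, 51.8])))
(array([116., 253.]), (array([484.2, 363.9]), -89.5, array([247.1, 220.9])))
(array([ 77., 194.]), (array([535. , 364.6]), -88.5, array([251.3, 241.1])))
```

Both housings are in the tray. Next is the block.

Emit:
send_rows --commands '[[[0,0,0],[0.0,0.003,-0.06],1],[[0,0,0],[0,0.003,-0.11],1],[[0,0,0],[0.0,0.003,-0.117],1],[[0,0,0],[0.0,0.003,-0.117],1],[[0,0,0],[0,0.003,-0.117],0.2]]'

```text
t: 11.08
position: [0.4359, -0.2663, 0.0192]
ee_rot: [-0.663, 0.749, -0.002, 0.001]
contact_force: [1.2, 0.6, 0.8]
opening: 0.0699
grip_force: 0.0
```

```bash
python3 - <<'E'
from h import *
st()
E
```

```text
t 11.07 pos [ 435.9 -266.3   19.2] phi 173.0 tilt 0.2 -0.1 F [1.2 0.6 0.8] op 69.9 grip 0 j [-0.15 -0.11 -0.48  0.   -1.2   0.03]
```

Emit:
send_rows --commands '[[[0,0,0],[0,0,0],-1],[[0,0,0],[0,0,0],-1],[[0,0,0],[0,0,0],-1],[[0,0,0],[0,0,0],-1],[[0,0,0],[0,0,0.03],-1]]' --force 100

```text
t: 11.7
position: [0.432, -0.2649, 0.0434]
ee_rot: [-0.662, 0.749, 0.003, -0.001]
contact_force: [1.3, -0.0, -2.7]
opening: 0.0226
grip_force: 98.4
```

Emit:
send_rows --commands '[[[0,0,-0.15],[0,0.05,0.05],-1],[[0,0,-0.32],[0,0.1,0.1],-1],[[0,0,-0.5],[-0.005,0.15,0.1],-1],[[0,0,-0.68],[-0.01,0.2,0.1],-1],[[0,0,-0.86],[-0.015,0.25,0.1],-1]]'

```text
t: 12.32
position: [0.4204, -0.0265, 0.1456]
ee_rot: [-0.33, 0.944, 0.0, -0.0]
contact_force: [0.9, 0.5, -2.6]
opening: 0.0229
grip_force: 98.7
```

```bash
python3 - <<'E'
from h import *
st()
E
```

```text
t 12.32 pos [420.4 -26.5 145.6] phi 128.5 tilt -0.0 0.0 F [ 0.9  0.5 -2.6] op 22.9 grip 99 j [ 0.42 -0.46 -0.52 -0.   -1.51 -1.32]
```

Emit:
send_rows --commands '[[[0,0,-0.18],[0.01,0.007,0],-1],[[0,0,-0.36],[0.02,0.015,0],-1],[[0,0,-0.483],[0.025,0.02,0],-1],[[0,0,-0.483],[0.025,0.02,-0.04],-1],[[0,0,-0.483],[0.025,0.02,-0.08],-1]]'

```text
t: 12.95
position: [0.4457, -0.0078, 0.0644]
ee_rot: [-0.097, 0.995, 0.0, -0.0]
contact_force: [0.6, 0.6, -4.1]
opening: 0.0221
grip_force: 99.1
```

```bash
python3 - <<'E'
from h import *
st(); d=grab("top"); im=d["image"]; hsv=cv2.cvtColor(im,cv2.COLOR_RGB2HSV); H,S,V=cv2.split(hsv)
m=(S>110)&(V>80); m[:205]=0;m[310:]=0;m[:,:200]=0;m[:,290:]=0
for b in blobs(d,m,.08,20): print("block",b)
a=cv2.resize(im[150:290,190:290][:,:,::-1],None,fx=4,fy=4,interpolation=cv2.INTER_CUBIC)
s=grab("side")["image"]; b=cv2.resize(s[150:250,170:290][:,:,::-1],None,fx=3.3,fy=3.3,interpolation=cv2.INTER_CUBIC)
o=np.zeros((560,800,3),np.uint8); o[:,:400]=a; o[:b.shape[0],400:400+b.shape[1]]=b[:,:400]; cv2.imwrite("pics/k.png",o)
E
```

```text
t 12.95 pos [445.7  -7.8  64.4] phi 101.1 tilt -0.1 0.0 F [ 0.6  0.6 -4.1] op 22.1 grip 99 j [ 0.44 -0.34 -0.59 -0.   -1.33 -1.81]
block (array([244., 276.]), (array([368.5, -23.3]), -63.7, array([22. , 11.5])))
block (array([233., 220.]), (array([513.,   5.]), 12.1, array([30.4, 21.6])))
```

View pics/k.png

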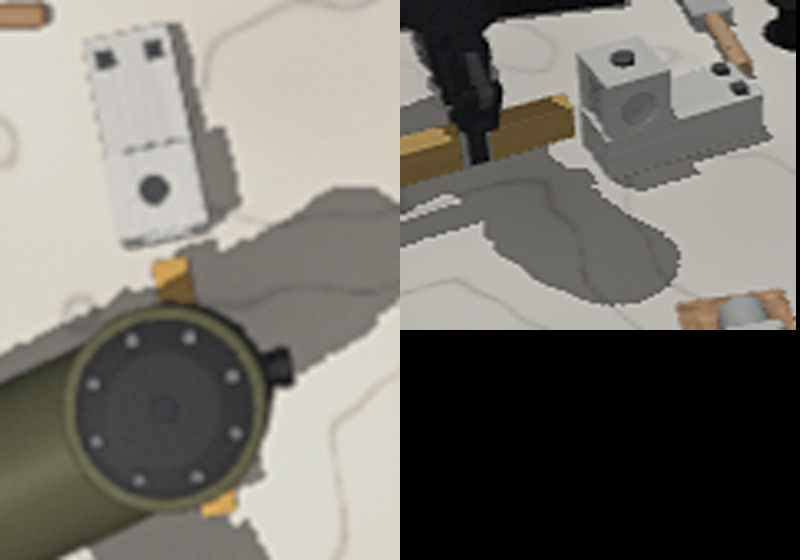

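The view shows the block tip in line with the window, level and clear of the walls, so I'll push.

Emit:
send_rows --commands '[[[0,0,0],[0.0078,0.0015,0],-1],[[0,0,0],[0.0157,0.003,0],-1],[[0,0,0],[0.0236,0.0045,0],-1],[[0,0,0],[0.0314,0.006,0],-1],[[0,0,0],[0.0393,0.0075,0],-1]]'

```text
t: 13.68
position: [0.4844, -0.0016, 0.0678]
ee_rot: [-0.097, 0.995, -0.001, -0.002]
contact_force: [-17.5, -3.2, 7.9]
opening: 0.0225
grip_force: 100.6
```

```bash
python3 - <<'E'
from h import *
st()
E
```

```text
t 13.68 pos [484.4  -1.6  67.8] phi 101.1 tilt -0.3 -0.1 F [-17.5  -3.2   7.9] op 22.5 grip 101 j [ 0.41 -0.22 -0.49  0.   -1.31 -1.79]
```

Emit:
send_rows --commands '[[[0,0,0],[0.0078,0.0015,0],-1],[[0,0,0],[0.0157,0.003,0],-1],[[0,0,0],[0.0236,0.0045,0],-1],[[0,0,0],[0.0314,0.006,0],-1],[[0,0,0],[0.0393,0.0075,0],-1]]'

```text
t: 14.3
position: [0.5256, 0.007, 0.0668]
ee_rot: [-0.097, 0.995, -0.0, 0.0]
contact_force: [-2.5, -1.3, -0.6]
opening: 0.0227
grip_force: 99.9
```

```bash
python3 - <<'E'
from h import *
st(); d=grab("top"); im=d["image"]
a=cv2.resize(im[145:290,190:290][:,:,::-1],None,fx=4,fy=4,interpolation=cv2.INTER_CUBIC)
s=grab("side")["image"]; b=cv2.resize(s[150:250,170:290][:,:,::-1],None,fx=3.3,fy=3.3,interpolation=cv2.INTER_CUBIC)
o=np.zeros((580,800,3),np.uint8); o[:,:400]=a; o[:b.shape[0],400:]=b[:,:400]; cv2.imwrite("pics/k2.png",o)
E
```

```text
t 14.30 pos [525.6   7.   66.8] phi 101.1 tilt 0.0 0.0 F [-2.5 -1.3 -0.6] op 22.7 grip 100 j [ 0.4  -0.11 -0.39  0.   -1.29 -1.77]Traceback (most recent call last):
  File "<stdin>", line 5, in <module>
ValueError: could not broadcast input array from shape (330,396,3) into shape (330,400,3)
```

The spacer broke free: the force fell, with the tip about 37 mm past the window's middle. I'll withdraw and park the block.

Emit:
send_rows --commands '[[[0,0,0],[-0.02,-0.0038,0],-1],[[0,0,0],[-0.045,-0.0086,0],-1],[[0,0,0],[-0.075,-0.0143,0],-1],[[0,0,0],[-0.105,-0.02,0],-1],[[0,0,0],[-0.105,-0.07,0.02],-1]]'

```text
t: 15.02
position: [0.4181, -0.0615, 0.085]
ee_rot: [-0.1, 0.995, 0.001, -0.0]
contact_force: [1.4, -0.9, -2.2]
opening: 0.0223
grip_force: 99.7
```

Emit:
send_rows --commands '[[[0,0,0],[0,-0.05,0],-1],[[0,0,0],[0,-0.1,0],-1],[[0,0,0],[0,-0.1,-0.04],-1],[[0,0,0],[0,-0.1,-0.066],-1],[[0,0,0],[0,-0.1,-0.066],-1]]'

```text
t: 15.65
position: [0.419, -0.1632, 0.0192]
ee_rot: [-0.097, 0.995, 0.0, -0.001]
contact_force: [-0.6, -0.5, -3.2]
opening: 0.0222
grip_force: 103.4
```

```bash
python3 - <<'E'
from h import *
st(); d=grab("top"); im=d["image"]
a=cv2.resize(im[145:290,190:290][:,:,::-1],None,fx=4,fy=4,interpolation=cv2.INTER_CUBIC)
s=grab("side")["image"]; b=cv2.resize(s[150:250,170:291][:,:,::-1],(400,330),interpolation=cv2.INTER_CUBIC)
o=np.zeros((580,800,3),np.uint8); o[:,:400]=a; o[:330,400:]=b; cv2.imwrite("pics/k2.png",o)
E
```

```text
t 15.65 pos [ 419.  -163.2   19.2] phi 101.1 tilt -0.1 0.0 F [-0.6 -0.5 -3.2] op 22.2 grip 103 j [ 0.08 -0.29 -0.63 -0.   -1.23 -1.46]
```

View pics/k2.png

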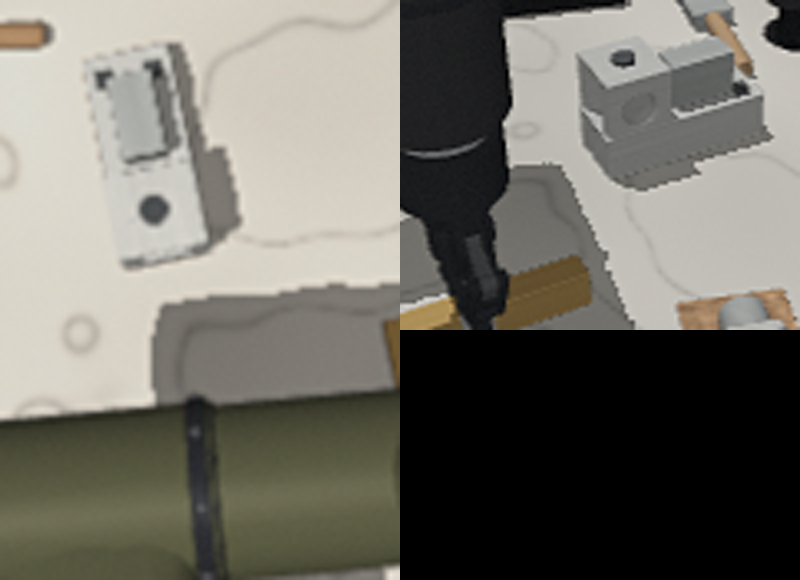

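The spacer lies on the ledge, clear of the roof, with its centre near crop (142,111). I'll release the block and measure the spacer.

Emit:
send_rows --commands '[[[0,0,0],[0,0,-0.001],-1],[[0,0,0],[0,0,-0.001],0.1],[[0,0,0],[0,0,-0.001],0.1],[[0,0,0],[0,0,0.05],0.3],[[0,0,0],[0,0,0.11],0.6]]'

```text
t: 16.38
position: [0.4192, -0.1631, 0.1313]
ee_rot: [-0.097, 0.995, -0.0, -0.001]
contact_force: [1.2, 0.1, 0.9]
opening: 0.0684
grip_force: 0.0
```

```bash
python3 - <<'E'
from h import *
st(); d=grab("top")
print(p2w(d,[(225.1,172.4)],.082).round(4), rect(p2w(d,[(190+x/4-.4,145+y/4-.4) for x,y in[(108,70),(155,62),(177,150),(130,160)]],.082)))
hsv=cv2.cvtColor(d["image"],cv2.COLOR_RGB2HSV); H,S,V=cv2.split(hsv)
m=(S>110)&(V>80); m[:205]=0;m[320:]=0;m[:,:200]=0;m[:,420:]=0
for b in blobs(d,m,.03,20): print("block",b)
def roi(m,x0,y0,x1,y1):
    o=np.zeros_like(m); o[y0:y1,x0:x1]=m[y0:y1,x0:x1]; return o
print("bin",*blobs(d,roi((V<75),376,185,432,246),.04))
for z in (.04,):
    print("bin outer px:", cv2.boxPoints(cv2.minAreaRect(np.argwhere(roi((V<80),378,187,430,238))[:,::-1].astype(np.float32))).round(1).tolist())
E
```

```text
t 16.38 pos [ 419.2 -163.1  131.3] phi 101.2 tilt -0.1 -0.0 F [1.2 0.1 0.9] op 68.4 grip 0 j [ 0.08 -0.36 -0.48  0.   -1.46 -1.46]
[[0.6389 0.0247 0.082 ]] (array([639.8,  24.4]), 13.4, array([62.6, 31.6]))
block (array([291., 233.]), (array([ 476.5, -150.7]), 11.6, array([51.5, 21.5])))
bin (array([415., 226.]), (array([ 495.6, -487.9]), -45.6, array([150.7,  75.6]))) (array([384., 214.]), (array([ 528. , -402.7]), -8.5, array([123.4,   6.7])))
bin outer px: [[380.6000061035156, 236.0], [385.3999938964844, 190.6999969482422], [427.3999938964844, 195.1999969482422], [422.6000061035156, 240.5]]
```

Emit:
send_rows --commands '[[[0,0,0],[0.044,0.038,0.02],0.8],[[0,0,0],[0.088,0.076,0.02],0.8],[[0,0,0],[0.131,0.114,0.02],0.8],[[0,0,0],[0.175,0.152,0.02],0.8],[[0,0,0],[0.219,0.19,0.02],0.8]]'

```text
t: 17.05
position: [0.6404, 0.0284, 0.1506]
ee_rot: [-0.097, 0.995, -0.0, 0.001]
contact_force: [0.2, 0.2, 0.7]
opening: 0.0771
grip_force: 0.0
```

Emit:
send_rows --commands '[[[0,0,0],[0,0,0],0.8],[[0,0,0],[0,0,-0.04],0.8],[[0,0,0],[0,0,-0.08],0.8],[[0,0,0],[0,0,-0.086],0.8],[[0,0,0],[0,0,-0.086],0.8]]'

```text
t: 17.68
position: [0.6393, 0.0266, 0.0659]
ee_rot: [-0.097, 0.995, -0.0, 0.001]
contact_force: [-0.9, 1.0, 0.4]
opening: 0.0765
grip_force: 0.0
```

```bash
python3 - <<'E'
from h import *
st(); d=grab("top")
print(p2w(d,[(404,215.6)],.04),p2w(d,[(404,215.6)],.0))
E
```

```text
t 17.68 pos [639.3  26.6  65.9] phi 101.1 tilt 0.1 -0.0 F [-0.9  1.   0.4] op 76.5 grip 0 j [ 0.35  0.19 -0.08  0.   -1.3  -1.73]
[[ 0.52154248 -0.45521837  0.04      ]] [[ 0.5227443  -0.46790648  0.        ]]
```

Emit:
send_rows --commands '[[[0,0,0],[0,0,0],-1],[[0,0,0],[0,0,0],-1],[[0,0,0],[0,0,0],-1],[[0,0,0],[0,0,0.05],-1],[[0,0,0],[0,0,0.11],-1]]' --force 60

```text
t: 18.35
position: [0.6376, 0.0268, 0.1732]
ee_rot: [-0.097, 0.995, -0.0, -0.002]
contact_force: [2.0, 0.3, -1.9]
opening: 0.0292
grip_force: 59.7
```

Emit:
send_rows --commands '[[[0,0,0],[-0.013,-0.055,0],-1],[[0,0,0],[-0.026,-0.11,0],-1],[[0,0,0],[-0.04,-0.165,0],-1],[[0,0,0],[-0.053,-0.22,0],-1],[[0,0,0],[-0.066,-0.275,0],-1]]'

```text
t: 18.98
position: [0.5719, -0.2495, 0.1737]
ee_rot: [-0.097, 0.995, 0.0, -0.0]
contact_force: [0.9, 0.5, -2.9]
opening: 0.0293
grip_force: 59.9
```

Emit:
send_rows --commands '[[[0,0,0],[-0.013,-0.055,0],-1],[[0,0,0],[-0.026,-0.11,0],-1],[[0,0,0],[-0.04,-0.165,0],-1],[[0,0,0],[-0.052,-0.208,0],-1],[[0,0,0],[-0.052,-0.208,-0.04],-1]]'

```text
t: 19.6
position: [0.5203, -0.4603, 0.1367]
ee_rot: [-0.095, 0.995, -0.002, 0.002]
contact_force: [0.2, -0.3, -2.5]
opening: 0.0293
grip_force: 60.2
```

```bash
python3 - <<'E'
from h import *
st()
E
```

```text
t 19.60 pos [ 520.3 -460.3  136.7] phi 100.9 tilt 0.2 -0.2 F [ 0.2 -0.3 -2.5] op 29.3 grip 60 j [-0.44  0.3   0.17  0.   -1.44 -0.94]
```

Emit:
send_rows --commands '[[[0,0,0],[0,0.004,-0.05],-1],[[0,0,0],[0.0,0.004,-0.09],-1],[[0,0,0],[0,0.004,-0.09],0],[[0,0,0],[0,0.004,-0.09],0.2],[[0,0,0],[0,0.004,-0.02],0.2]]'

```text
t: 20.23
position: [0.5193, -0.4509, 0.1043]
ee_rot: [-0.097, 0.995, 0.002, -0.003]
contact_force: [2.1, -0.7, 1.2]
opening: 0.051
grip_force: 0.0
```

Emit:
send_rows --commands '[[[0,0,0],[0,0,0.03],1],[[0,0,0],[0.0,0,0.06],1],[[0,0,0],[-0.06,-0.02,0.06],1],[[0,0,0],[-0.12,-0.03,0.06],1],[[0,0,0],[-0.12,-0.03,0.06],1]]'

```text
t: 20.85
position: [0.3984, -0.4838, 0.1716]
ee_rot: [-0.096, 0.995, -0.002, 0.002]
contact_force: [0.2, -0.2, -0.1]
opening: 0.0854
grip_force: 0.0
```

```bash
python3 - <<'E'
from h import *
st(); d=grab("top"); im=d["image"]; s=grab("side")["image"]
a=cv2.resize(im[165:250,290:440][:,:,::-1],(800,453),interpolation=cv2.INTER_CUBIC)
cv2.imwrite("pics/g.png",a)
hsv=cv2.cvtColor(im,cv2.COLOR_RGB2HSV); H,S,V=cv2.split(hsv)
def roi(m,x0,y0,x1,y1):
    o=np.zeros_like(m); o[y0:y1,x0:x1]=m[y0:y1,x0:x1]; return o
for b in blobs(d,roi((S<40)&(V>150),325,178,356,200),.043,20): print("handle",b)
for b in blobs(d,roi((S<40),305,181,368,199),.033,20): print("g",b)
E
```

```text
t 20.85 pos [ 398.4 -483.8  171.6] phi 101.0 tilt 0.3 -0.3 F [ 0.2 -0.2 -0.1] op 85.4 grip 0 j [-0.56  0.11  0.02  0.   -1.48 -0.82]
handle (array([349., 190.]), (array([ 593.6, -306.9]), -1.6, array([35.4,  8.1])))
handle (array([338., 189.]), (array([ 594. , -278.5]), 88.6, array([37.9, 35.8])))
handle (array([327., 189.]), (array([ 597. , -248.8]), -1.4, array([35.4, 10.8])))
g (array([340., 190.]), (array([ 594.7, -285.7]), 89.4, array([147.5,  41.1])))
```

View pics/g.png

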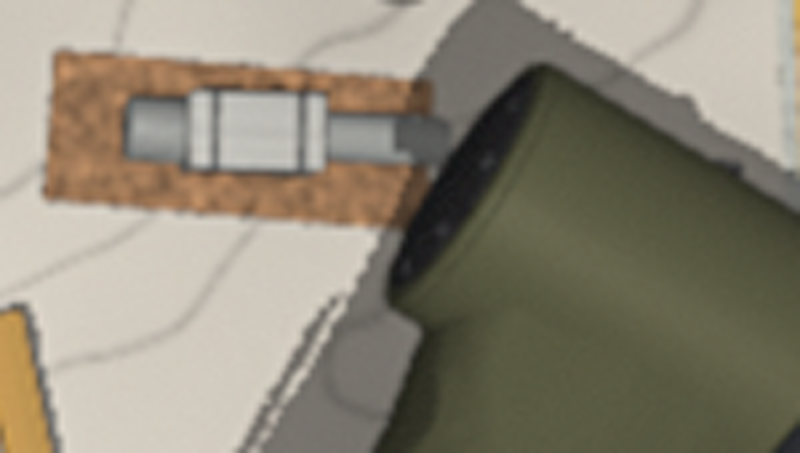

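The gauge lies undisturbed on the pad, handle middle near (595,-277) and axis about 88°. I'm moving over it.

Emit:
send_rows --commands '[[[0,0,0.18],[0.04,0.042,0],1],[[0,0,0.36],[0.08,0.084,0],1],[[0,0,0.54],[0.12,0.126,0],1],[[0,0,0.72],[0.16,0.168,0],1],[[0,0,0.9],[0.197,0.207,0],1]]'

```text
t: 21.58
position: [0.6006, -0.2725, 0.1682]
ee_rot: [-0.524, 0.852, -0.001, 0.001]
contact_force: [0.1, -1.3, 1.1]
opening: 0.0853
grip_force: 0.0
```

Emit:
send_rows --commands '[[[0,0,0.15],[0,0,0],1],[[0,0,0.3],[0,0,-0.02],1],[[0,0,0.444],[0,0,-0.06],1],[[0,0,0.444],[0,0,-0.08],1],[[0,0,0.444],[0,0,-0.08],1]]'

```text
t: 22.2
position: [0.5977, -0.2745, 0.0856]
ee_rot: [-0.695, 0.719, 0.001, -0.001]
contact_force: [-0.5, 1.3, 0.8]
opening: 0.0849
grip_force: 0.0
```

```bash
python3 - <<'E'
from h import *
st(); d=grab("top"); im=d["image"]; hsv=cv2.cvtColor(im,cv2.COLOR_RGB2HSV)
print("bin px",im[200:232:6,390:422:5].mean(2).round().astype(int).tolist())
s=grab("side")["image"]
cv2.imwrite("pics/s4.png",cv2.resize(s[220:384,180:380][:,:,::-1],(732,600),interpolation=cv2.INTER_CUBIC))
E
```

```text
t 22.20 pos [ 597.7 -274.5   85.6] phi 178.0 tilt -0.2 0.0 F [-0.5  1.3  0.8] op 84.9 grip 0 j [-0.13  0.23  0.    0.   -1.35  0.09]
bin px [[126, 125, 123, 124, 123, 123, 124], [124, 120, 72, 123, 123, 123, 123], [120, 134, 171, 177, 124, 123, 123], [126, 83, 174, 173, 124, 124, 119], [125, 82, 178, 170, 117, 122, 110], [125, 127, 126, 123, 125, 123, 87]]
```

View pics/s4.png

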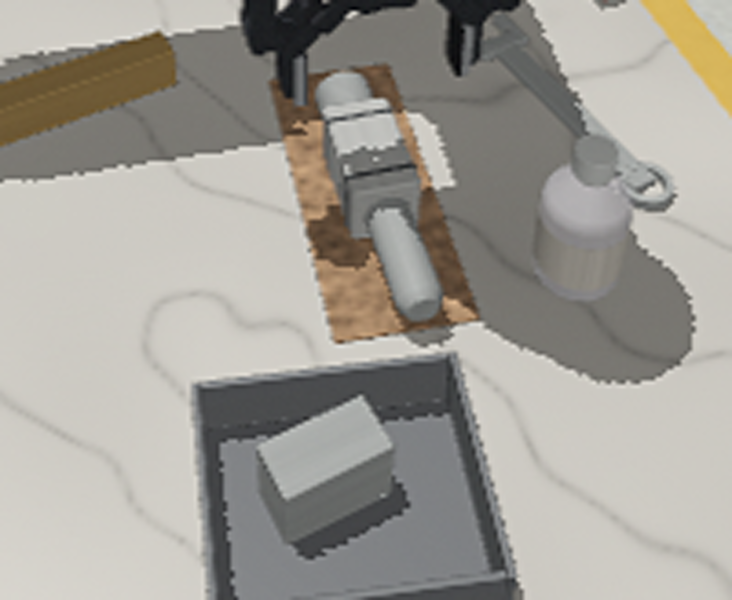

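The spacer is in the bin, and the gripper straddles the gauge with the wrench clear. Now I'll grasp it.

Emit:
send_rows --commands '[[[0,0,0],[-0.002,-0.0025,-0.04],1],[[0,0,0],[-0.002,-0.0025,-0.061],1],[[0,0,0],[-0.002,-0.0025,-0.061],1],[[0,0,0],[-0.002,-0.0025,-0.061],-1],[[0,0,0],[-0.002,-0.0025,-0.061],-1]]' --force 80

```text
t: 22.92
position: [0.5968, -0.2778, 0.0276]
ee_rot: [-0.696, 0.718, -0.001, 0.001]
contact_force: [0.5, 0.7, 0.9]
opening: 0.0517
grip_force: 0.0
```

Emit:
send_rows --commands '[[[0,0,0],[0,0,0],-1],[[0,0,0],[0,0,0],-1],[[0,0,0],[0,0,0],-1],[[0,0,0],[0,0,0],-1],[[0,0,0],[0,0,0],-1]]'

```text
t: 23.55
position: [0.5965, -0.2778, 0.0276]
ee_rot: [-0.696, 0.718, -0.001, 0.0]
contact_force: [-1.1, 0.8, 5.6]
opening: 0.0388
grip_force: 83.2
```

```bash
python3 - <<'E'
from h import *
st()
E
```

```text
t 23.55 pos [ 596.5 -277.8   27.6] phi 178.2 tilt 0.1 -0.1 F [-1.1  0.8  5.6] op 38.8 grip 83 j [-0.13  0.27 -0.06  0.   -1.24  0.1 ]
```

Emit:
send_rows --commands '[[[0,0,0],[0,0,0.06],-1],[[0,0,0],[0,0,0.12],-1],[[0,0,0.1],[-0.006,0.05,0.14],-1],[[0,0,0.22],[-0.013,0.11,0.14],-1],[[0,0,0.22],[-0.02,0.17,0.14],-1]]'

```text
t: 24.18
position: [0.5749, -0.1057, 0.1647]
ee_rot: [0.77, -0.638, -0.001, -0.0]
contact_force: [1.4, 1.2, -4.1]
opening: 0.0387
grip_force: 82.6
```

Emit:
send_rows --commands '[[[0,0,0],[-0.007,0.06,0],-1],[[0,0,0],[-0.014,0.12,0],-1],[[0,0,0],[-0.021,0.18,0],-1],[[0,0,0],[-0.028,0.24,0],-1],[[0,0,0],[-0.032,0.271,0],-1]]'

```text
t: 24.8
position: [0.5425, 0.1663, 0.1644]
ee_rot: [0.771, -0.637, -0.001, 0.001]
contact_force: [1.1, -0.2, -3.7]
opening: 0.0388
grip_force: 82.6
```

Emit:
send_rows --commands '[[[0,0,0],[0,0,-0.03],-1],[[0,0,0],[0,0,-0.06],-1],[[0,0,0],[0,0,-0.09],-1],[[0,0,0],[0,0,-0.1],-1],[[0,0,0],[0,0,-0.1],-1]]'

```text
t: 25.42
position: [0.5435, 0.1632, 0.0652]
ee_rot: [0.77, -0.638, -0.0, 0.001]
contact_force: [0.2, 0.9, -3.3]
opening: 0.0391
grip_force: 82.4
```

```bash
python3 - <<'E'
from h import *
st(); d=grab("top"); im=d["image"]; s=grab("side")["image"]
a=cv2.resize(im[140:250,150:260][:,:,::-1],(440,440),interpolation=cv2.INTER_CUBIC)
b=cv2.resize(s[130:230,180:270][:,:,::-1],(360,400),interpolation=cv2.INTER_CUBIC)
o=np.zeros((440,800,3),np.uint8); o[:,:440]=a; o[:400,440:]=b; cv2.imwrite("pics/i.png",o)
E
```

```text
t 25.43 pos [543.5 163.2  65.2] phi -169.2 tilt -0.1 -0.1 F [ 0.2  0.9 -3.3] op 39.1 grip 82 j [ 0.65  0.01 -0.28 -0.   -1.29 -0.46]
```

View pics/i.png

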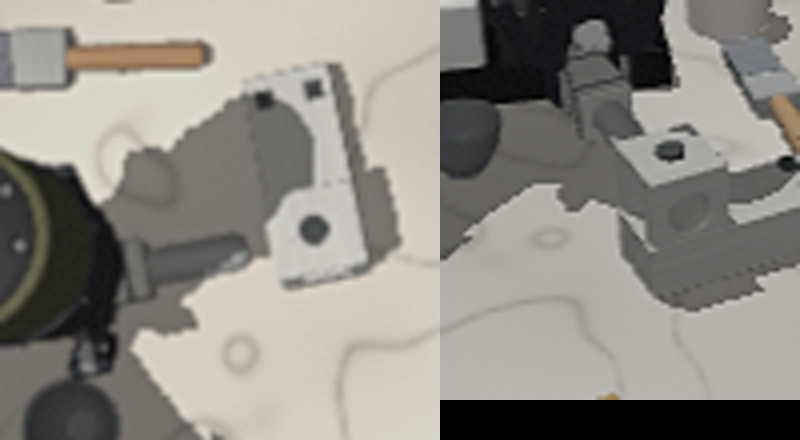

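The picture shows the go end's tip about 19 mm from the bore mouth and roughly in line with it. I'll start inserting slowly, with a small correction of +1.2 mm in x and +1 mm in z.

Emit:
send_rows --commands '[[[0,0,0],[0.0012,0,0.001],-1],[[0,0,0],[0.0027,-0.008,0.001],-1],[[0,0,0],[0.0042,-0.016,0.001],-1],[[0,0,0],[0.0057,-0.0236,0.001],-1],[[0,0,0],[0.0057,-0.0236,0.001],-1]]'

```text
t: 26.15
position: [0.5496, 0.139, 0.0667]
ee_rot: [0.77, -0.638, -0.0, 0.0]
contact_force: [0.7, 0.6, -4.2]
opening: 0.0392
grip_force: 82.4
```

```bash
python3 - <<'E'
from h import *
st(); s=arm.state(); p=s["position"]; a=np.radians(10.8); q=p[:2]-[.5728,.016]; print("fix frame",(q@[[np.cos(a),-np.sin(a)],[np.sin(a),np.cos(a)]]*1000).round(1), s["ft_torque"].round(2))
E
```

```text
t 26.15 pos [549.6 139.   66.7] phi -169.3 tilt -0.0 -0.0 F [ 0.7  0.6 -4.2] op 39.2 grip 82 j [ 0.6   0.01 -0.28  0.   -1.29 -0.42]
fix frame [  0.3 125.2] [ 0.04  0.02 -0.02]
```

Emit:
send_rows --commands '[[[0,0,0],[0.0009,-0.005,0],-1],[[0,0,0],[0.0019,-0.01,0],-1],[[0,0,0],[0.0028,-0.015,0],-1],[[0,0,0],[0.0038,-0.02,0],-1],[[0,0,0],[0.0038,-0.02,0],-1]]'

```text
t: 26.78
position: [0.5534, 0.1195, 0.0668]
ee_rot: [0.77, -0.638, -0.0, 0.0]
contact_force: [-0.8, 0.2, -4.8]
opening: 0.0388
grip_force: 82.4
```

```bash
cat >> h.py <<'E'
def ff():
    st(); s=arm.state(); p=s["position"]; a=np.radians(10.8); q=p[:2]-[.5728,.016]; F=s["contact_force"][:2]; M=np.array([[np.cos(a),-np.sin(a)],[np.sin(a),np.cos(a)]]); print("fix frame",(q@M*1000).round(1),"F",(F@M).round(1),"T", s["ft_torque"].round(2))
E
python3 -c "from h import *; ff()"
```

```text
t 26.77 pos [553.4 119.5  66.8] phi -169.3 tilt -0.0 -0.0 F [-0.8  0.2 -4.8] op 38.8 grip 82 j [ 0.57  0.   -0.28 -0.   -1.29 -0.38]
fix frame [  0.3 105.3] F [-0.8  0.3] T [0.06 0.04 0.02]
```

Emit:
send_rows --commands '[[[0,0,0],[0.0014,-0.0075,0],-1],[[0,0,0],[0.0029,-0.015,0],-1],[[0,0,0],[0.0043,-0.0225,0],-1],[[0,0,0],[0.0057,-0.03,0],-1],[[0,0,0],[0.0065,-0.034,0],-1]]'

```text
t: 27.4
position: [0.5599, 0.0852, 0.0668]
ee_rot: [0.77, -0.638, -0.0, 0.0]
contact_force: [0.8, -0.4, -3.6]
opening: 0.0385
grip_force: 82.4
```

```bash
python3 -c "from h import *; ff()"
```

```text
t 27.40 pos [559.9  85.2  66.8] phi -169.3 tilt -0.0 -0.0 F [ 0.8 -0.4 -3.6] op 38.5 grip 82 j [ 0.51  0.   -0.28  0.   -1.29 -0.32]
fix frame [ 0.3 70.4] F [ 0.7 -0.6] T [ 0.05  0.02 -0.02]
```

Emit:
send_rows --commands '[[[0,0,0],[0.0002,-0.0015,0],-1],[[0,0,0],[0.0006,-0.003,0],-1],[[0,0,0],[0.0008,-0.004,0],-1],[[0,0,0],[0.0009,-0.005,0],-1],[[0,0,0],[0.0009,-0.005,0],-1]]'

```text
t: 28.02
position: [0.5606, 0.0818, 0.0668]
ee_rot: [0.77, -0.637, -0.0, -0.001]
contact_force: [-1.9, 5.5, -2.8]
opening: 0.0385
grip_force: 82.7
```

```bash
python3 -c "from h import *; ff()"
```

```text
t 28.02 pos [560.6  81.8  66.8] phi -169.2 tilt -0.0 0.1 F [-1.9  5.5 -2.8] op 38.5 grip 83 j [ 0.5   0.   -0.28 -0.   -1.29 -0.31]
fix frame [ 0.4 66.9] F [-0.8  5.8] T [1.66 0.64 0.03]
```

Emit:
send_rows --commands '[[[0,0,0],[0.0002,-0.001,0],-1],[[0,0,0],[0.0004,-0.002,0],-1],[[0,0,0],[0.0004,-0.002,0],-1],[[0,0,0],[0.0004,-0.002,0],-1],[[0,0,0],[0.0004,-0.002,0],-1]]'

```text
t: 28.65
position: [0.5606, 0.0817, 0.0668]
ee_rot: [0.771, -0.637, -0.001, -0.001]
contact_force: [-5.7, 11.6, -1.1]
opening: 0.039
grip_force: 83.0
```

```bash
python3 -c "from h import *; ff()"
```

```text
t 28.65 pos [560.6  81.7  66.8] phi -169.1 tilt -0.0 0.2 F [-5.7 11.6 -1.1] op 39.0 grip 83 j [ 0.5   0.   -0.28 -0.   -1.29 -0.31]
fix frame [ 0.3 66.8] F [-3.5 12.4] T [3.96 1.92 0.11]
```

The gauge is fully home: solid contact at 12 N. I'll draw it out and carry it over to the -y mouth.

Emit:
send_rows --commands '[[[0,0,0],[-0.0019,0.01,0],-1],[[0,0,0],[-0.0057,0.03,0],-1],[[0,0,0],[-0.0095,0.05,0],-1],[[0,0,0],[-0.0134,0.07,0],-1],[[0,0,0],[-0.0185,0.097,0],-1]]'

```text
t: 29.28
position: [0.5423, 0.1772, 0.0667]
ee_rot: [0.77, -0.638, 0.0, 0.0]
contact_force: [0.5, 0.1, -4.1]
opening: 0.039
grip_force: 82.4
```

Emit:
send_rows --commands '[[[0,0,0],[0,0,0.0],-1],[[0,0,0],[0,0,0.06],-1],[[0,0,0],[0,0,0.1],-1],[[0,0,0],[0.012,-0.06,0.1],-1],[[0,0,0],[0.023,-0.12,0.1],-1]]'

```text
t: 29.9
position: [0.5658, 0.0553, 0.1675]
ee_rot: [0.771, -0.637, 0.0, -0.001]
contact_force: [1.1, -0.3, -4.8]
opening: 0.0391
grip_force: 83.2
```

```bash
python3 -c "from h import *; ff()"
```

```text
t 29.90 pos [565.8  55.3 167.5] phi -169.1 tilt 0.1 0.0 F [ 1.1 -0.3 -4.8] op 39.1 grip 83 j [ 0.45 -0.04 -0.14  0.   -1.47 -0.26]
fix frame [ 0.5 39.9] F [ 1.  -0.5] T [ 0.04 -0.14  0.  ]
```

Emit:
send_rows --commands '[[[0,0,0],[0.011,-0.055,0],-1],[[0,0,0],[0.022,-0.11,0],-1],[[0,0,0],[0.03,-0.158,0],-1],[[0,0,0],[0.03,-0.158,-0.05],-1],[[0,0,0],[0.03,-0.158,-0.1],-1]]'

```text
t: 30.52
position: [0.5958, -0.1029, 0.0658]
ee_rot: [0.77, -0.638, 0.0, -0.0]
contact_force: [0.1, -0.0, -5.6]
opening: 0.0393
grip_force: 83.3
```

Emit:
send_rows --commands '[[[0,0,0],[0,0,0],-1],[[0,0,0],[-0.0005,0.005,0],-1],[[0,0,0],[-0.0015,0.01,0],-1],[[0,0,0],[-0.0025,0.015,0],-1],[[0,0,0],[-0.0025,0.015,0],-1]]'

```text
t: 31.15
position: [0.5935, -0.0865, 0.0677]
ee_rot: [0.771, -0.637, 0.0, -0.001]
contact_force: [0.5, -0.2, -4.4]
opening: 0.0387
grip_force: 82.9
```

```bash
python3 -c "from h import *; ff()"
```

```text
t 31.15 pos [593.5 -86.5  67.7] phi -169.2 tilt 0.1 0.0 F [ 0.5 -0.2 -4.4] op 38.7 grip 83 j [ 0.19  0.09 -0.19  0.   -1.29 -0.  ]
fix frame [   1.1 -104.5] F [ 0.4 -0.3] T [0.02 0.04 0.02]
```

Emit:
send_rows --commands '[[[0,0,0],[-0.0013,0.0035,-0.0005],-1],[[0,0,0],[-0.0021,0.007,-0.001],-1],[[0,0,0],[-0.0025,0.009,-0.001],-1],[[0,0,0],[-0.0027,0.0105,-0.001],-1],[[0,0,0],[-0.0029,0.0118,-0.001],-1]]'

```text
t: 31.78
position: [0.5902, -0.0755, 0.0658]
ee_rot: [0.77, -0.638, 0.0, 0.0]
contact_force: [0.3, -3.7, -2.8]
opening: 0.0387
grip_force: 82.9
```

```bash
python3 -c "from h import *; ff()"
```

```text
t 31.77 pos [590.2 -75.5  65.8] phi -169.2 tilt -0.0 -0.0 F [ 0.3 -3.7 -2.8] op 38.7 grip 83 j [ 0.21  0.08 -0.2   0.   -1.29 -0.02]
fix frame [ -0.  -93.2] F [-0.4 -3.6] T [-1.15 -0.19  0.03]
```

Contact comes at the predicted spot with 3.6 N. I'll press 1 mm more and hold for over a second.

Emit:
send_rows --commands '[[[0,0,0],[-0.0002,0.001,0],-1],[[0,0,0],[-0.0002,0.001,0],-1],[[0,0,0],[-0.0002,0.001,0],-1],[[0,0,0],[-0.0002,0.001,0],-1],[[0,0,0],[-0.0002,0.001,0],-1]]'

```text
t: 32.4
position: [0.5902, -0.0754, 0.066]
ee_rot: [0.77, -0.638, 0.001, 0.001]
contact_force: [2.4, -4.4, -4.1]
opening: 0.0387
grip_force: 82.9
```

Emit:
send_rows --commands '[[[0,0,0],[0,0,0],-1],[[0,0,0],[0,0,0],-1],[[0,0,0],[0,0,0],-1],[[0,0,0],[0,0,0],-1],[[0,0,0],[0,0,0],-1]]'

```text
t: 33.02
position: [0.5901, -0.0755, 0.066]
ee_rot: [0.77, -0.638, 0.001, 0.001]
contact_force: [0.9, -5.8, -4.1]
opening: 0.039
grip_force: 82.9
```

```bash
python3 -c "from h import *; ff()"
```

```text
t 33.02 pos [590.1 -75.5  66. ] phi -169.3 tilt 0.0 -0.1 F [ 0.9 -5.8 -4.1] op 39.0 grip 83 j [ 0.21  0.08 -0.2   0.   -1.29 -0.02]
fix frame [ -0.1 -93.1] F [-0.2 -5.9] T [-1.62 -0.46 -0.02]
```

The no-go end is refused. Returning the gauge to its pad.

Emit:
send_rows --commands '[[[0,0,0],[0.004,-0.02,0],-1],[[0,0,0],[0.01,-0.05,0.02],-1],[[0,0,-0.1],[0.008,-0.1,0.03],-1],[[0,0,-0.22],[0.006,-0.15,0.03],-1],[[0,0,-0.24],[0.004,-0.2,0.02],-1]]'

```text
t: 33.65
position: [0.5944, -0.2769, 0.0869]
ee_rot: [-0.688, 0.726, -0.001, 0.001]
contact_force: [0.8, 0.9, -4.8]
opening: 0.039
grip_force: 83.1
```

Emit:
send_rows --commands '[[[0,0,0],[0,0,-0.02],-1],[[0,0,0],[0,0,-0.04],-1],[[0,0,0],[0,0,-0.053],-1],[[0,0,0],[0,0,-0.053],-1],[[0,0,0],[0,0,-0.053],-1]]'

```text
t: 34.28
position: [0.5948, -0.274, 0.0338]
ee_rot: [-0.689, 0.725, -0.001, 0.0]
contact_force: [0.4, -0.8, -3.2]
opening: 0.0386
grip_force: 83.2
```

```bash
python3 -c "from h import *; st()"
```

```text
t 34.27 pos [ 594.8 -274.    33.8] phi 177.1 tilt 0.1 -0.0 F [ 0.4 -0.8 -3.2] op 38.6 grip 83 j [-0.13  0.26 -0.07  0.   -1.25  0.08]
```

Emit:
send_rows --commands '[[[0,0,0],[0,0,-0.003],-1],[[0,0,0],[0,0,-0.006],-1],[[0,0,0],[0,0,-0.006],-1],[[0,0,0],[0,0,-0.006],0.2],[[0,0,0],[0,0,-0.006],0.8]]'

```text
t: 34.9
position: [0.5944, -0.2747, 0.0275]
ee_rot: [-0.688, 0.725, -0.001, 0.0]
contact_force: [-0.4, 0.6, 0.3]
opening: 0.0676
grip_force: 0.0
```

Emit:
send_rows --commands '[[[0,0,0],[0,0,0],0.9],[[0,0,0],[0,0,0],0.9],[[0,0,0],[0,0,0.05],0.9],[[0,0,0],[0,0,0.11],0.9],[[0,0,0],[-0.02,0,0.17],0.9]]'

```text
t: 35.52
position: [0.5742, -0.2743, 0.1974]
ee_rot: [-0.689, 0.725, 0.0, -0.0]
contact_force: [1.3, -0.2, -0.2]
opening: 0.0809
grip_force: 0.0
```

Emit:
send_rows --commands '[[[0,0,0],[-0.06,0,0],0.9],[[0,0,0],[-0.12,0,0],0.9],[[0,0,0],[-0.18,0,0],0.9],[[0,0,0],[-0.18,0,0],0.9],[[0,0,0],[-0.18,0,0],0.9]]'

```text
t: 36.15
position: [0.3945, -0.2744, 0.1966]
ee_rot: [-0.688, 0.725, -0.001, 0.0]
contact_force: [0.8, 0.7, 0.2]
opening: 0.0814
grip_force: 0.0
```

```bash
python3 - <<'E'
from h import *
st(); d=grab("top"); s=grab("side")
o=np.zeros((600,800,3),np.uint8); o[:300,:400]=cv2.resize(d["image"][:,:,::-1],(400,300)); o[:300,400:]=cv2.resize(s["image"][:,:,::-1],(400,300))
o[300:,:400]=cv2.resize(s["image"][210:360,180:380][:,:,::-1],(400,300)); o[300:,400:]=cv2.resize(d["image"][150:285,280:460][:,:,::-1],(400,300))
cv2.imwrite("pics/f.png",o)
E
```

```text
t 36.15 pos [ 394.5 -274.4  196.6] phi 177.0 tilt 0.1 -0.0 F [0.8 0.7 0.2] op 81.4 grip 0 j [-0.19 -0.29 -0.3   0.   -1.55  0.13]
```

View pics/f.png

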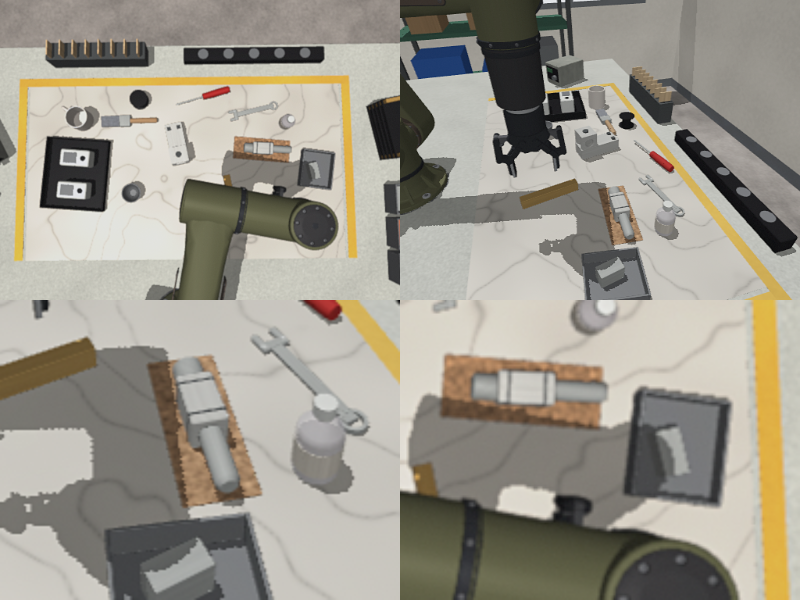

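The final view shows both housings in the tray, the spacer in the bin, the gauge on its pad and the block on the bench. The bystanders are where they were, so I'm handing in.

```bash
python3 -c "from plant import arm; print(arm.finish_job())"
```

```text
the job is handed in; nothing more can be done
None
```

I carried out the whole task and handed it in at about 36 s of the 210 s allowed; the hand-in call gave no verdict, but my last pictures show both housings in the tray, the spacer in the bin, the gauge on its pad and the block on the bench, after the go end went fully home and the no-go end was refused.

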